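# Level the screw feeder's shelf

### The job

The bench screw feeder has sunk at the end with the levelling knob. First turn its rotary isolator off, then gently stand the spirit level lengthwise on the feeder's bare steel shelf, let go of it, and turn the levelling knob until the bubble sits between the two lines. Finish by pressing the spirit level down on the shelf with a firm fingertip push and stay there, still holding it pressed with the bubble between the lines, so that I can tighten the lock nut; leave everything else on the bench alone.

Things in the scene. Friction and masses are not known exactly. Their poses are not given: they have to be found in the camera images.
- isolator (a joint): angle of the isolator's black bar handle (rad): 0 = ON, bar in line with the long side of its box; 1.57 = OFF, bar straight across the box. Grows anticlockwise seen from above, so from ON it turns 90 degrees anticlockwise to OFF; stops at both ends; past halfway a detent spring (0.16 Nm at most) snaps it home to the nearer end
- isolator_grip (a point): on the isolator handle's axis, 86 mm above the bench. Black bar 56 mm long (this frame's x), 13 mm thick (y), sides from 68 to 94 mm above the bench, over a 50 mm disc (top at 68 mm). The frame turns with the handle, z up. Grey box 130 x 86 mm with white lid, top at 58 mm, screwed face up to the bench
- level: aluminium spirit level standing on its base, 160 mm long (x), 24 wide (y), 40 high (z), 0.32 kg; origin: centre of its underside. The middle 56 mm of its top is a slot 18 mm deep with a yellow-green vial and two black lines 23 mm apart; from 28 to 80 mm either side the top is flat and solid. Flat sides, 22 mm high in the middle, 40 at the ends
- bubble (a joint): position (m) of the pale 19 mm long bubble in the vial, 0 = midway between the lines, positive towards the level's own +x end; within +-0.002 it lies between the lines. It floats to the HIGHER end, 1.15 mm per milliradian of slope, at most 13.5 mm, and takes about 2 s to settle
- bed: the feeder's blue bed plate, 425 x 130 x 12 mm, top 34 mm above the bench; on it in a row the knob's end, the shelf and the vibratory bowl (146 mm across, top 140 mm above the bench). Origin on its pivot over the two fixed feet; y along the row from the knob's end to the bowl, z up. The knob's end starts 4 to 9 milliradians low
- shelf_mid (a point): centre of the top of the feeder's bare steel shelf, 48 mm above the bench: 176 mm long (y, along the row), 50 mm wide (x). The spirit level goes here, lengthwise along y, either way round; the point tilts with the bed
- knob_grip (a point): centre of the levelling knob: round fluted black knob 44 mm across, from 62 to 86 mm above the bench, vertical axis, at the end of the bed, 165 mm from shelf_mid along -y of the bed. CLOCKWISE from above raises this end of the bed, 3.4 milliradians (3.9 mm of bubble) per radian. Takes 0.1 Nm, stays where left, does not rise itself, turns 3 rad and more either way
Not all that is in view belongs to the job. Several things look just like the level: the one meant starts farthest to the robot's right. Leave any green look-alike of the part that bears isolator alone.

How it is judged:
On the way, in this order (a step that is already met when the one before it is completed fails the run):
1. the isolator is off (value of joint isolator above 1.42 rad), for 0.2 s.
2. the spirit level stands lengthwise on the shelf, let go (x of level in the frame of shelf_mid between -0.015 and 0.015 m and y of level in the frame of shelf_mid between -0.03 and 0.03 m and angle between the x axis of level and the y axis of shelf_mid, either way round below 0.15 rad and angle between level's own z axis and vertical below 0.05 rad and contact force between level and bed above 1 N and contact force between the fingers and level below 0.2 N and linear speed of level below 0.02 m/s), for 0.3 s.
3. the knob has brought the bubble between the lines, the shelf level (angle between shelf_mid's own z axis and vertical below 0.003 rad and value of joint bubble between -0.0025 and 0.0025 m and contact force between level and bed above 1 N), for 0.3 s.
At the end, for the whole second after the job is handed in: Isolator off; level on the shelf within 15 mm sideways, 30 mm lengthwise, 0.15 rad; shelf level within 3 mrad, bubble within 2.5 mm of the middle; fingers still pressing the level (over 3 N on it, 7 to 50 N from it on the shelf, its weight included) (value of joint isolator above 1.42 rad and x of level in the frame of shelf_mid between -0.015 and 0.015 m and y of level in the frame of shelf_mid between -0.03 and 0.03 m and angle between the x axis of level and the y axis of shelf_mid, either way round below 0.15 rad and angle between level's own z axis and vertical below 0.05 rad and angle between shelf_mid's own z axis and vertical below 0.003 rad and value of joint bubble between -0.0025 and 0.0025 m and contact force between the fingers and level above 3 N and contact force between level and bed between 7 and 50 N); the arm keeps its last pose, push and grip.
It fails at once if the spirit level is dropped or knocked over (angle between level's own z axis and vertical above 0.6 rad or (linear speed of level above 0.45 m/s and contact force between the fingers and level below 0.1 N)).
It fails at once if another thing on the bench is disturbed (distance of any of strippers, spanner, screwdriver, cup, tape, grease from where it was at the start of the episode above 0.03 m).
It also fails if it takes over 67 s, if anything falls off the work surface, if the arm or the gripper's body presses on something with over 40 N, if the wrist force passes 120 N, or if a joint passes its speed limit or range.

### The arm

A 6-joint arm with a two-finger parallel gripper is mounted at the origin on the work surface. World frame = base frame: x ahead of the robot, y to its left, z up, the work surface at z = 0. Lengths are in m, angles in rad, forces in N, time in s.
With the tool pointing down it reaches from about 0.35 to 0.925 m from the base axis. Payload 6.4 kg.
Tool frame: the origin (TCP) lies midway between the tips of the shut fingers; the grasp point (between the pads) lies 19 mm behind it (manip.grip_point_offset is the distance from the TCP to the grasp point, in m); y points along the fingers, x is the direction in which the jaws open and shut, and the axes are right-handed (so a half turn about y gives the same grasp; the last joint's range is limited). The gripper opens to 94 mm and grips with 3 to 60 N. Pads are 16 mm wide; open, the fingers measure 119 mm over their backs; the gripper's body (75 mm by 177 mm) begins 78 mm behind the grasp point.
Start: joints at [0.93, 0.245, 1.558, -0, 1.339, -0.174], TCP at [0.293, 0.58, 0.205] pointing down, gripper open.
Joint ranges: [-3.13, 3.13], [-1.02, 2.26], [0.13, 2.54], [-0.95, 4.09], [0.21, 2.88], [-2.74, 2.74]. Speed limits (rad/s): [2.57, 2.57, 3.14, 3.14, 3.14, 3.14].

### API

Orientations are given as a unit quaternion [x, y, z, w].
In Python, from plant import manip, imaging gives the robot as it stands. The module is installed in compiled form; this text tells all that it offers.
- The arm moves only by the shell command python3 -m creep 'ROWS' [FORCE]. ROWS is JSON, a list of rows, each an object of numbers: "x", "y", "z": the shift along the tool's x, y, z in mm; "rx", "ry", "rz": the turn, a rotation vector about the tool's x, y, z in rad; "gripper": the finger opening in mm, from 0 to 94. In form: [{"x": .., "y": .., "z": .., "rx": .., "ry": .., "rz": .., "gripper": ..}, ...]. A call has 1 to 20 rows; each row is the pose to reach, as a shift and turn from the pose measured when the call began, along the tool's axes at that moment; what a row does not reach only later rows make up. A row lasts 1/8 s, in which the tool goes at most 62.5 mm and 10.7 degrees, less where a joint would pass 70% of its speed; a pose out of reach is approached as far as the arm can. A call with a gripper value outside its range is refused whole. The fingers move at their own pace and stop on an object; FORCE is the grip in N (left out, the last holds). Time passes only in rows, so rows that repeat a pose let the fingers close. It gives the time, the measured TCP pose, the force and the opening at its end, in the units of the state.
- manip.get_obs(): the state, without advancing time (a new reading comes with each control period).
- imaging.snapshot(name): name is "side" or "top"; returns a dict with "color" (384x512x3 uint8, red, green, blue), "vertical_fov" (degrees; the focal length in pixels is half the picture's height over the tangent of half this angle, whatever the lens; pixels are square), "cx", "cy" (the principal point, pixels), "k1" (the pictures are not rectified: a ray, as slopes to the right and down, at radius r is drawn at 1 + k1 r^2 times it, then the intrinsics apply), "R" (3x3) and "t" (3): a world point X has camera coordinates R X + t. Camera axes: x right, y down, z forward; pixel columns grow to the right and rows downward; lengths in m; the calibration is good to about 2 mm. A picture is of the moment at which its call begins. There is no depth.
- manip.close_job(): hands the job in, once; it reports no verdict.
The state is a dict: "clock": time; "q": joint angles; "dq": joint speeds; "joint_efforts": joint torques, N m; "ee_pos": TCP position; "orientation": TCP orientation; "wrist_force": force on the tool from outside, world axes, zero at the start; "moment": the same for the moment, N m; "opening": finger opening in m.
Only numpy, scipy, OpenCV 4.12 (cv2) and the standard library are available. Lean on these libraries where they do the work, as an engineer would, in place of code of your own. Each camera call takes 0.05 s, during which the arm holds its last target.

## Working session

There is one attempt and no reset: what is moved stays moved. The work goes in short steps, Python scripts to look and compute and a shell command to move; the robot and the scene stay as the last step left them, time stands still between calls to the robot, and variables do not carry over. Pictures are saved under pics/ and viewed, and the job is handed in when it is done.

```bash
mkdir -p pics; ls
cat > h.py <<'E'
import numpy as np, cv2
from plant import manip, imaging
def snap(n,f=None):
    s=imaging.snapshot(n)
    if f: cv2.imwrite('pics/'+f,s['color'][:,:,::-1])
    return s
def ray(s,u,v):
    f=192/np.tan(np.radians(s['vertical_fov'])/2)
    d=np.array([(u-s['cx'])/f,(v-s['cy'])/f]); p=d.copy()
    for _ in range(30): p=d/(1+s['k1']*(p@p))
    R=np.array(s['R']);t=np.array(s['t'])
    return -R.T@t, R.T@np.array([p[0],p[1],1])
def onz(s,u,v,z):
    o,d=ray(s,u,v); return o+d*(z-o[2])/d[2]
def proj(s,X):
    f=192/np.tan(np.radians(s['vertical_fov'])/2)
    c=np.array(s['R'])@X+np.array(s['t']); p=c[:2]/c[2]
    p=p*(1+s['k1']*(p@p)); return p[0]*f+s['cx'],p[1]*f+s['cy']
E
python3 - <<'E'
from h import *
for n in('top','side'):
    s=snap(n,n+'0.png'); o,d=ray(s,s['cx'],s['cy']); print(n,s['vertical_fov'],s['k1'],s['cx'],s['cy'],o,d)
o=manip.get_obs(); print(o, manip.grip_point_offset)
E
```

```text
pics
top 57.65053573343151 -0.04429939670005092 259.870736195978 191.1892497830162 [ 0.41430616 -0.04709261  1.25448297] [ 0.02506693 -0.00225779 -0.99968323]
side 44.599446713066925 0.01780085450336475 251.07500772973518 196.46593228604567 [ 0.38169025 -1.05818466  1.06104781] [ 0.06390954  0.71662124 -0.6945283 ]
{'clock': 0.1, 'q': array([ 9.29893119e-01,  2.45719219e-01,  1.55887293e+00,  1.42337570e-05,
        1.33871502e+00, -1.74092127e-01]), 'dq': array([ 2.41262578e-03, -1.15133062e-03, -9.02199084e-04,  9.38625782e-04,
        5.95283702e-04,  4.58217083e-05]), 'joint_efforts': array([-4.22357307e-04, -4.16916275e+01, -3.15524518e+01,  6.86425553e-02,
        3.10226181e-02, -4.84505210e-05]), 'ee_pos': array([0.29218692, 0.58002454, 0.20448187]), 'orientation': array([ 0.60230771,  0.37022982, -0.37136024, -0.60186949]), 'wrist_force': array([0.08049189, 0.22971943, 0.10915476]), 'moment': array([-0.01052612, -0.00278509, -0.05476524]), 'opening': 0.09423145758149473} 0.0188
```

View pics/top0.png

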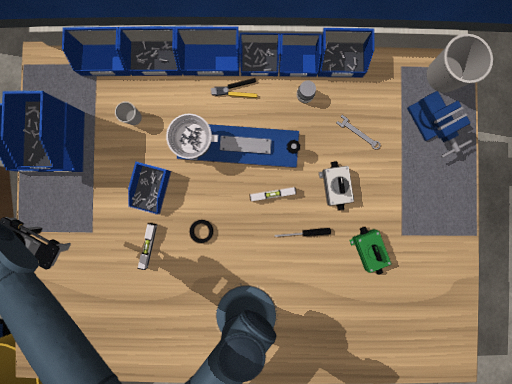

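View pics/side0.png

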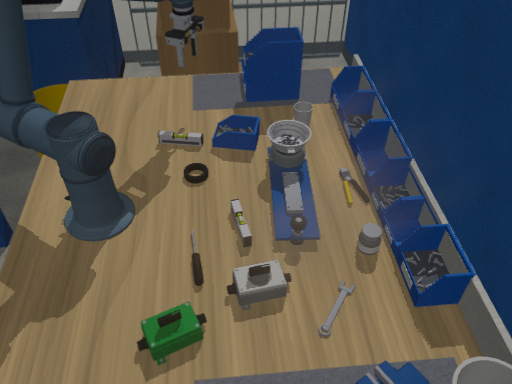

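Run:
```python
from h import *
a=cv2.imread('pics/top0.png')
c=a[105:215,160:370]; cv2.imwrite('pics/z1.png',cv2.resize(c,None,fx=3.8,fy=3.8,interpolation=cv2.INTER_CUBIC))
a=cv2.imread('pics/side0.png')
c=a[110:310,190:330]; cv2.imwrite('pics/z2.png',cv2.resize(c,None,fx=3,fy=3,interpolation=cv2.INTER_CUBIC))
```

```text
(no output)
```

View pics/z1.png

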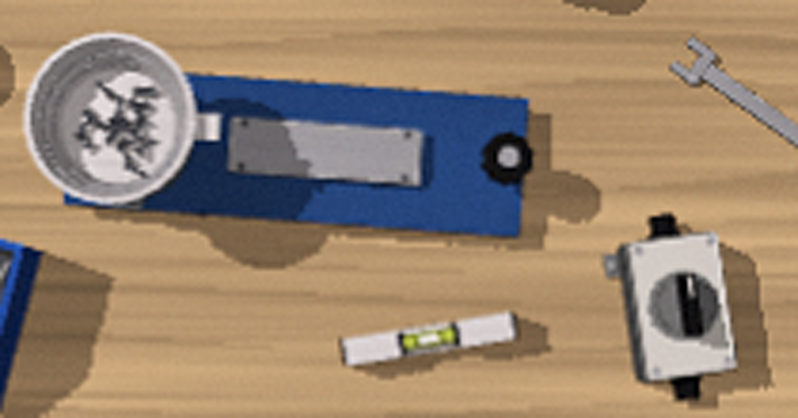

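View pics/z2.png

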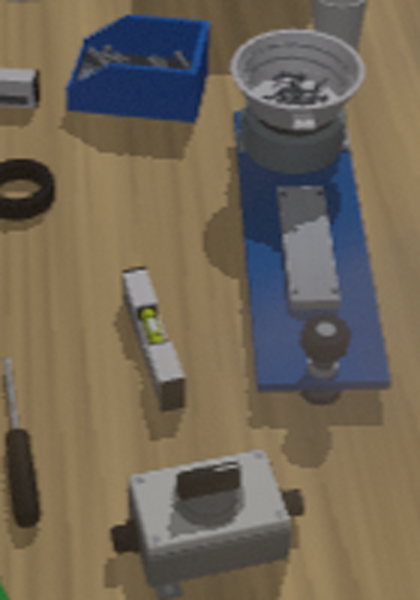

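Run:
```python
from h import *
import math
s=snap('top'); im=s['color'].astype(int); hsv=cv2.cvtColor(s['color'],cv2.COLOR_RGB2HSV)
def rect(name,mask,box,z):
    u0,v0,u1,v1=box; m=np.zeros(mask.shape,np.uint8); m[v0:v1,u0:u1]=mask[v0:v1,u0:u1]
    m=cv2.morphologyEx(m,cv2.MORPH_CLOSE,np.ones((3,3)))
    cs,_=cv2.findContours(m,cv2.RETR_EXTERNAL,cv2.CHAIN_APPROX_NONE); c=max(cs,key=cv2.contourArea)
    P=np.array([onz(s,*p,z)[:2] for p in c[:,0].astype(float)])*1000
    r=cv2.minAreaRect(P.astype(np.float32)); b=cv2.boxPoints(r)
    e=[b[1]-b[0],b[2]-b[1]]; l=max(e,key=np.linalg.norm)
    print(name,'n',len(c),'c',np.round(r[0],1),'size',np.round(r[1],1),'long angle deg',round(math.degrees(math.atan2(l[1],l[0]))%180,1),'cent',np.round(P.mean(0),1), 'px',np.round(cv2.minAreaRect(c)[0],1))
S=hsv[...,1];V=hsv[...,2];H=hsv[...,0]
white=((S<50)&(V>120)).astype(np.uint8)
rect('level',white|((H>25)&(H<45)&(S>100)).astype(np.uint8),(245,180,302,206),.04)
steel=((S<70)&(V>70)).astype(np.uint8)
rect('shelf',steel,(219,134,275,156),.048)
dark=(V<60).astype(np.uint8)
rect('knob',dark,(283,138,303,156),.086)
rect('bar',dark,(332,175,351,196),.094)
rect('box',white,(315,160,360,215),.058)
blue=((H>100)&(H<125)&(S>150)).astype(np.uint8)
rect('bed',blue,(170,120,305,170),.034)
cv2.imwrite('pics/m.png',cv2.resize(np.hstack([white,dark])[100:220]*255,None,fx=.78,fy=.78))
o=manip.get_obs(); from scipy.spatial.transform import Rotation as Ro
print(Ro.from_quat(o['orientation']).as_matrix().round(4))
```

```text
level n 101 c [436.  -93.8] size [ 24.6 156.9] long angle deg 100.0 cent [436.3 -93.6] px [272.5 193.8]
shelf n 125 c [607.3   2.8] size [176.8  51.2] long angle deg 86.1 cent [606.7   2.6] px [245.2 144.2]
knob n 36 c [ 595.1 -159.8] size [44.  40.4] long angle deg 0.4 cent [ 594.9 -160.7] px [293.  146.5]
bar n 44 c [ 468.4 -324.1] size [55.  26.1] long angle deg 14.3 cent [ 467.8 -322.8] px [342.1 184.5]
box n 116 c [ 468.3 -322.1] size [126.6  81.9] long angle deg 8.7 cent [ 468.2 -322. ] px [339. 185.]
bed n 281 c [606.9  -7.2] size [344.3 126.3] long angle deg 86.2 cent [604.9 -16.2] px [248.2 145. ]
[[ 4.50e-01 -9.00e-04 -8.93e-01]
 [ 8.93e-01 -1.20e-03  4.50e-01]
 [-1.40e-03 -1.00e+00  3.00e-04]]
```

Run:
```python
from h import *
s=snap('side'); a=s['color'][:,:,::-1].copy(); a=cv2.resize(a[100:320,150:350],None,fx=3,fy=3,interpolation=cv2.INTER_CUBIC)
for X in [(.468,-.323,.094),(.436,-.094,.040),(.5955,-.161,.086),(.607,.003,.048)]:
    u,v=proj(s,np.array(X)); print(X,u,v); cv2.drawMarker(a,(int((u-150+.5)*3),int((v-100+.5)*3)),(0,0,255),0,12,1)
# handle ends and level ends
def d(c,ang,L,z,off=0):
    an=np.radians(ang)
    for k in (-1,1):
        X=np.array([c[0]+k*L*np.cos(an),c[1]+k*L*np.sin(an),z]); u,v=proj(s,X); cv2.drawMarker(a,(int((u-150+.5)*3),int((v-100+.5)*3)),(255,0,255),1,8,1)
d((.468,-.323),8.7,.028,.094); d((.436,-.094),100,.080,.04); d((.607,.003),86.1,.088,.048)
cv2.imwrite('pics/z3.png',a[:,:])
t=snap('top'); b=t['color'][165:205,320:365]
cv2.imwrite('pics/z4.png',cv2.resize(b[:,:,::-1],None,fx=12,fy=12,interpolation=cv2.INTER_NEAREST))
```

```text
(0.468, -0.323, 0.094) 259.57022199245625 267.1476246029137
(0.436, -0.094, 0.04) 240.6893040207924 217.9652360673326
(0.5955, -0.161, 0.086) 298.0139785016481 219.91772265990787
(0.607, 0.003, 0.048) 292.25398577435436 190.13244318639443
```

View pics/z3.png

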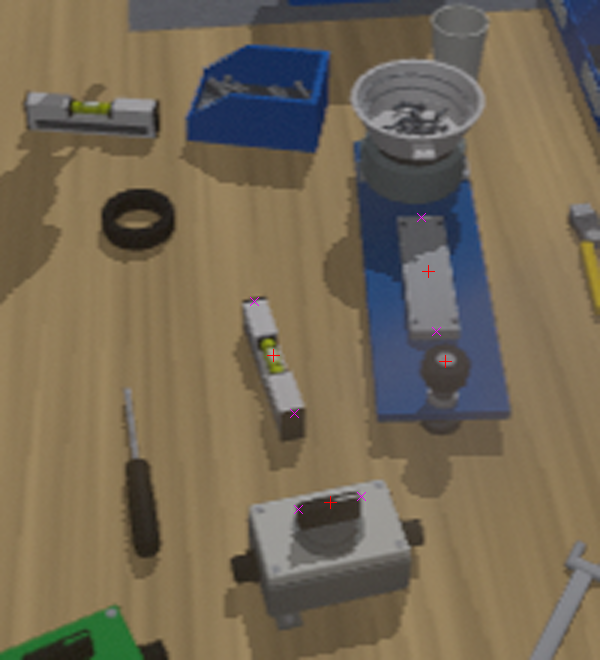

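View pics/z4.png

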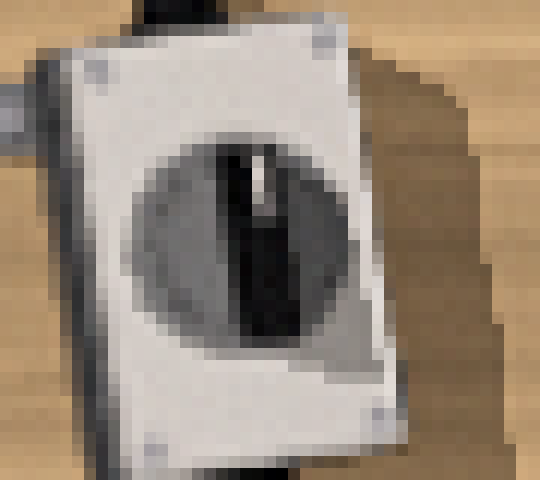

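```bash
cat >> h.py <<'E'
from scipy.spatial.transform import Rotation as Ro
def st():
    o=manip.get_obs(); R=Ro.from_quat(o['orientation']).as_matrix()
    print('t',round(o['clock'],2),'pos',(np.array(o['ee_pos'])*1e3).round(1),'jaw',np.degrees(np.arctan2(R[1,0],R[0,0])).round(1),'q',np.round(o['q'],2),'F',np.round(o['wrist_force'],1),'M',np.round(o['moment'],2),'open',round(o['opening']*1e3,1))
    return o,R
def to(x,y,z,jaw):
    o,R=st(); a=np.radians(jaw)
    X=np.array([np.cos(a),np.sin(a),0]);Y=np.array([0,0,-1.]);T=np.stack([X,Y,np.cross(X,Y)],1)
    d=R.T@(np.array([x,y,z])-np.array(o['ee_pos'])*1e3); w=Ro.from_matrix(R.T@T).as_rotvec()
    print('xyz',d.round(1),'r',w.round(3))
E
python3 -c "
from h import *
to(468,-322.5,150,-81.3)"
```

```text
t 0.25 pos [292.3 580.2 204.9] jaw 63.3 q [ 0.93  0.25  1.56  0.    1.34 -0.17] F [-0.4 -0.5 -0.1] M [-0.01  0.02  0.02] open 94.0
xyz [-727.    55.5 -563.1] r [ 1.000e-03  2.523e+00 -1.000e-03]
```

```bash
python3 -m creep '[{"x":-727,"y":5,"z":-563,"ry":2.523,"gripper":50},{"x":-727,"y":5,"z":-563,"ry":2.523,"gripper":50},{"x":-727,"y":5,"z":-563,"ry":2.523,"gripper":50},{"x":-727,"y":5,"z":-563,"ry":2.523,"gripper":50},{"x":-727,"y":5,"z":-563,"ry":2.523,"gripper":50},{"x":-727,"y":5,"z":-563,"ry":2.523,"gripper":50},{"x":-727,"y":5,"z":-563,"ry":2.523,"gripper":50},{"x":-727,"y":5,"z":-563,"ry":2.523,"gripper":50},{"x":-727,"y":5,"z":-563,"ry":2.523,"gripper":50},{"x":-727,"y":5,"z":-563,"ry":2.523,"gripper":50},{"x":-727,"y":5,"z":-563,"ry":2.523,"gripper":50},{"x":-727,"y":5,"z":-563,"ry":2.523,"gripper":50},{"x":-727,"y":5,"z":-563,"ry":2.523,"gripper":50},{"x":-727,"y":5,"z":-563,"ry":2.523,"gripper":50},{"x":-727,"y":5,"z":-563,"ry":2.523,"gripper":50},{"x":-727,"y":55,"z":-563,"ry":2.523,"gripper":50},{"x":-727,"y":55,"z":-563,"ry":2.523,"gripper":50},{"x":-727,"y":55,"z":-563,"ry":2.523,"gripper":50}]'
python3 -c "
from h import *
to(468,-322.5,72,-81.3)"
```

```text
t 0.25 pos [292.3 580.2 204.9] jaw 63.3 q [ 0.93  0.25  1.56  0.    1.34 -0.17] F [-0.4 -0.5 -0.1] M [-0.01  0.02  0.02] open 94.0
xyz [-727.   133.5 -563.1] r [ 1.000e-03  2.523e+00 -1.000e-03]schema error: expected keys x, y, z, rx, ry, rz, gripper
```

```bash
python3 -m creep '[{"x":-727,"y":5,"z":-563,"rx":0,"ry":2.523,"rz":0,"gripper":50},{"x":-727,"y":5,"z":-563,"rx":0,"ry":2.523,"rz":0,"gripper":50},{"x":-727,"y":5,"z":-563,"rx":0,"ry":2.523,"rz":0,"gripper":50},{"x":-727,"y":5,"z":-563,"rx":0,"ry":2.523,"rz":0,"gripper":50},{"x":-727,"y":5,"z":-563,"rx":0,"ry":2.523,"rz":0,"gripper":50},{"x":-727,"y":5,"z":-563,"rx":0,"ry":2.523,"rz":0,"gripper":50},{"x":-727,"y":5,"z":-563,"rx":0,"ry":2.523,"rz":0,"gripper":50},{"x":-727,"y":5,"z":-563,"rx":0,"ry":2.523,"rz":0,"gripper":50},{"x":-727,"y":5,"z":-563,"rx":0,"ry":2.523,"rz":0,"gripper":50},{"x":-727,"y":5,"z":-563,"rx":0,"ry":2.523,"rz":0,"gripper":50},{"x":-727,"y":5,"z":-563,"rx":0,"ry":2.523,"rz":0,"gripper":50},{"x":-727,"y":5,"z":-563,"rx":0,"ry":2.523,"rz":0,"gripper":50},{"x":-727,"y":5,"z":-563,"rx":0,"ry":2.523,"rz":0,"gripper":50},{"x":-727,"y":5,"z":-563,"rx":0,"ry":2.523,"rz":0,"gripper":50},{"x":-727,"y":5,"z":-563,"rx":0,"ry":2.523,"rz":0,"gripper":50},{"x":-727,"y":55,"z":-563,"rx":0,"ry":2.523,"rz":0,"gripper":50},{"x":-727,"y":55,"z":-563,"rx":0,"ry":2.523,"rz":0,"gripper":50}]'
python3 -c "
from h import *
to(468,-322.5,72,-81.3); snap('side','s1.png')"
```

```text
clock: 2.38
ee_pos: [0.4656, -0.3205, 0.1464]
orientation: [0.536, -0.464, 0.458, -0.536]
wrist_force: [-0.7, 0.7, -0.0]
opening: 0.05
t 2.38 pos [ 465.6 -320.5  146.4] jaw -81.3 q [-0.8   0.12  1.82 -0.    1.22  0.62] F [-0.7  0.7 -0. ] M [0.04 0.14 0.02] open 50.0
xyz [ 2.9 74.3  2.6] r [ 0.006 -0.001 -0.007]
```

View pics/s1.png

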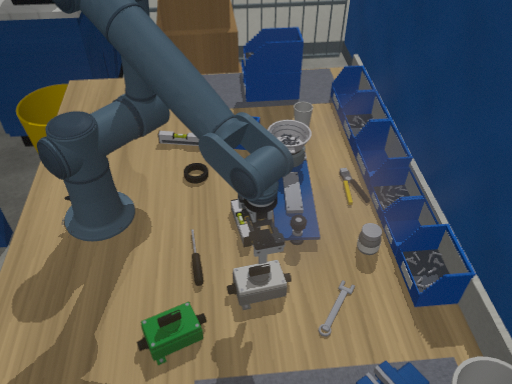

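```bash
python3 -m creep '[{"x":3,"y":35,"z":2.6,"rx":0.006,"ry":0,"rz":-0.007,"gripper":50},{"x":3,"y":60,"z":2.6,"rx":0.006,"ry":0,"rz":-0.007,"gripper":50},{"x":3,"y":74,"z":2.6,"rx":0.006,"ry":0,"rz":-0.007,"gripper":50},{"x":3,"y":74,"z":2.6,"rx":0.006,"ry":0,"rz":-0.007,"gripper":50}]' 30
python3 -c "
from h import *
to(468,-322.5,72,-81.3); snap('side','s2.png');a=cv2.imread('pics/s2.png')[210:330,190:330];cv2.imwrite('pics/s2z.png',cv2.resize(a,None,fx=4,fy=4))"
```

```text
clock: 2.92
ee_pos: [0.47, -0.3235, 0.0757]
orientation: [0.537, -0.459, 0.462, -0.536]
wrist_force: [1.0, 0.3, 0.3]
opening: 0.0501
t 2.92 pos [ 470.  -323.5   75.7] jaw -81.3 q [-0.8   0.21  1.85  0.    1.07  0.62] F [1.  0.3 0.3] M [-0.02  0.13 -0.02] open 50.1
xyz [-1.3  3.6 -1.8] r [-0.003  0.001  0.004]
```

View pics/s2z.png

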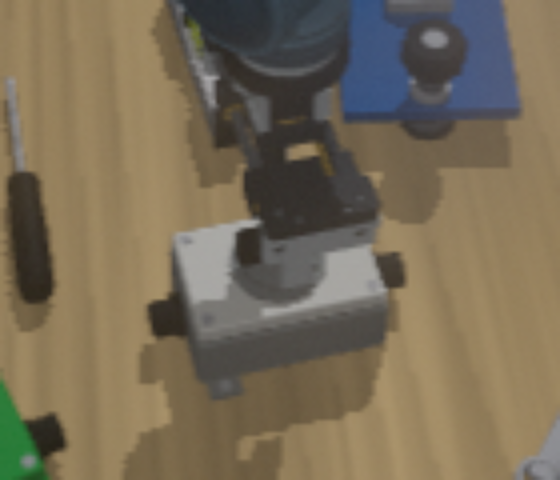

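```bash
python3 -m creep '[{"x":-1.3,"y":3,"z":-1.8,"rx":0,"ry":0,"rz":0,"gripper":9},{"x":-1.3,"y":3,"z":-1.8,"rx":0,"ry":0,"rz":0,"gripper":9},{"x":-1.3,"y":3,"z":-1.8,"rx":0,"ry":0,"rz":0,"gripper":9},{"x":-1.3,"y":3,"z":-1.8,"rx":0,"ry":0,"rz":0,"gripper":9},{"x":-1.3,"y":3,"z":-1.8,"rx":0,"ry":0,"rz":0,"gripper":9}]' 30
python3 -c "
from h import *
to(468,-322.5,72,8.7)"
```

```text
clock: 3.6
ee_pos: [0.4681, -0.3205, 0.0736]
orientation: [-0.535, 0.46, -0.461, 0.537]
wrist_force: [-1.3, 9.4, 6.8]
opening: 0.0128
t 3.6 pos [ 468.1 -320.5   73.6] jaw -81.3 q [-0.8   0.21  1.86  0.    1.07  0.62] F [-1.3  9.4  6.8] M [ 1.79  0.49 -0.04] open 12.8
xyz [ 2.   1.6 -0.4] r [-0.003 -1.571  0.002]
```

```bash
python3 -m creep '[{"x":-0.5,"y":0,"z":0,"rx":0,"ry":-0.18,"rz":0,"gripper":9},{"x":-0.5,"y":0,"z":0,"rx":0,"ry":-0.36,"rz":0,"gripper":9},{"x":-0.5,"y":0,"z":0,"rx":0,"ry":-0.54,"rz":0,"gripper":9},{"x":-0.5,"y":0,"z":0,"rx":0,"ry":-0.72,"rz":0,"gripper":9},{"x":-0.5,"y":0,"z":0,"rx":0,"ry":-0.9,"rz":0,"gripper":9},{"x":-0.5,"y":0,"z":0,"rx":0,"ry":-1.08,"rz":0,"gripper":9},{"x":-0.5,"y":0,"z":0,"rx":0,"ry":-1.26,"rz":0,"gripper":9},{"x":-0.5,"y":0,"z":0,"rx":0,"ry":-1.42,"rz":0,"gripper":9},{"x":-0.5,"y":0,"z":0,"rx":0,"ry":-1.57,"rz":0,"gripper":9},{"x":-0.5,"y":0,"z":0,"rx":0,"ry":-1.57,"rz":0,"gripper":9}]' 30
python3 -c "
from h import *
to(468,-320,150,8.7)"
```

```text
clock: 4.85
ee_pos: [0.4665, -0.3192, 0.0736]
orientation: [-0.704, -0.053, 0.054, 0.706]
wrist_force: [-5.0, 2.1, 5.1]
opening: 0.0128
t 4.85 pos [ 466.5 -319.2   73.6] jaw 8.7 q [-0.8   0.21  1.86  0.    1.08 -0.95] F [-5.   2.1  5.1] M [0.6  1.35 0.02] open 12.8
xyz [  1.3 -76.4  -0.7] r [-0.004  0.    -0.001]
```

```bash
python3 -m creep '[{"x":0,"y":0,"z":0,"rx":0,"ry":0,"rz":0,"gripper":45},{"x":0,"y":0,"z":0,"rx":0,"ry":0,"rz":0,"gripper":45},{"x":0,"y":0,"z":0,"rx":0,"ry":0,"rz":0,"gripper":45},{"x":0,"y":-40,"z":0,"rx":0,"ry":0,"rz":0,"gripper":45},{"x":0,"y":-80,"z":0,"rx":0,"ry":0,"rz":0,"gripper":50},{"x":0,"y":-80,"z":0,"rx":0,"ry":0,"rz":0,"gripper":50}]' 30
python3 -c "
from h import *
to(436,-94,90,10)"
```

```text
clock: 5.6
ee_pos: [0.4685, -0.3213, 0.1575]
orientation: [0.706, 0.055, -0.052, -0.704]
wrist_force: [-0.4, 0.2, -0.2]
opening: 0.0499
t 5.6 pos [ 468.5 -321.3  157.5] jaw 8.7 q [-0.8   0.1   1.81  0.    1.22 -0.95] F [-0.4  0.2 -0.2] M [-0.05  0.04  0.02] open 49.9
xyz [  2.1  67.  229.7] r [ 0.002 -0.022  0.004]
```

```bash
python3 -m creep '[{"x":2,"y":0,"z":60,"rx":0,"ry":-0.022,"rz":0,"gripper":50},{"x":2,"y":0,"z":120,"rx":0,"ry":-0.022,"rz":0,"gripper":50},{"x":2,"y":10,"z":180,"rx":0,"ry":-0.022,"rz":0,"gripper":50},{"x":2,"y":67,"z":230,"rx":0,"ry":-0.022,"rz":0,"gripper":50},{"x":2,"y":67,"z":230,"rx":0,"ry":-0.022,"rz":0,"gripper":50}]' 30
python3 -c "
from h import *
to(436,-94,5,10); snap('side','s3.png');a=cv2.imread('pics/s3.png')[150:330,170:340];cv2.imwrite('pics/s3z.png',cv2.resize(a,None,fx=3,fy=3))
snap('top','t3.png');a=cv2.imread('pics/t3.png')[110:220,200:370];cv2.imwrite('pics/t3z.png',cv2.resize(a,None,fx=3,fy=3))"
```

```text
clock: 6.22
ee_pos: [0.4325, -0.0906, 0.0861]
orientation: [-0.704, -0.062, 0.064, 0.705]
wrist_force: [-0.2, -0.6, -0.7]
opening: 0.0497
t 6.22 pos [432.5 -90.6  86.1] jaw 10.2 q [-0.46 -0.1   2.16  0.    1.09 -0.64] F [-0.2 -0.6 -0.7] M [-0.07  0.06 -0.  ] open 49.7
xyz [ 3.1 81.  -4.2] r [-0.002  0.003 -0.003]
```

View pics/s3z.png

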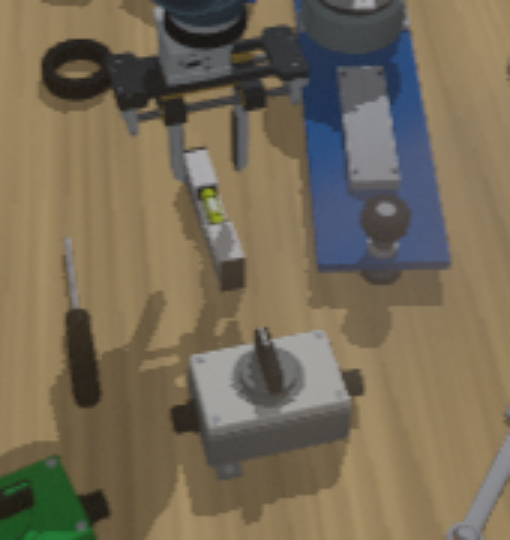

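View pics/t3z.png

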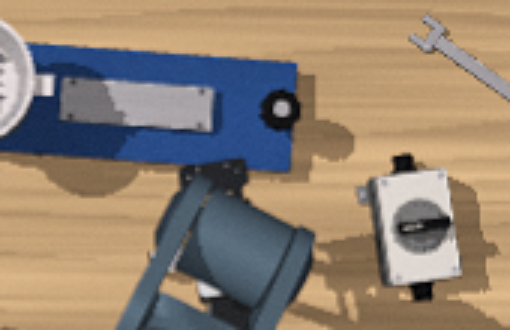

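```bash
python3 -m creep '[{"x":3,"y":35,"z":-4,"rx":0,"ry":0,"rz":0,"gripper":50},{"x":3,"y":65,"z":-4,"rx":0,"ry":0,"rz":0,"gripper":50},{"x":3,"y":80,"z":-4,"rx":0,"ry":0,"rz":0,"gripper":50},{"x":3,"y":80,"z":-4,"rx":0,"ry":0,"rz":0,"gripper":50}]' 15
python3 -c "
from h import *
to(436,-94,5,10)"
```

```text
clock: 6.82
ee_pos: [0.4388, -0.0974, 0.0085]
orientation: [0.704, 0.062, -0.061, -0.704]
wrist_force: [0.4, -0.4, -0.5]
opening: 0.0497
t 6.83 pos [438.8 -97.4   8.5] jaw 10.0 q [-0.47  0.07  2.17  0.    0.9  -0.65] F [ 0.4 -0.4 -0.5] M [-0.02  0.05  0.  ] open 49.7
xyz [-2.2  3.5  3.8] r [ 0. -0.  0.]
```

```bash
python3 -m creep '[{"x":-2,"y":2.5,"z":3.8,"rx":0,"ry":0,"rz":0,"gripper":50},{"x":-2,"y":2.5,"z":3.8,"rx":0,"ry":0,"rz":0,"gripper":30},{"x":-2,"y":2.5,"z":3.8,"rx":0,"ry":0,"rz":0,"gripper":20},{"x":-2,"y":2.5,"z":3.8,"rx":0,"ry":0,"rz":0,"gripper":20},{"x":-2,"y":2.5,"z":3.8,"rx":0,"ry":0,"rz":0,"gripper":20}]' 20
python3 -c "
from h import *
to(607,3,100,-3.9)"
```

```text
clock: 7.45
ee_pos: [0.4361, -0.094, 0.0064]
orientation: [0.705, 0.062, -0.062, -0.704]
wrist_force: [-2.6, -0.4, 4.7]
opening: 0.0236
t 7.45 pos [436.1 -94.    6.4] jaw 10.0 q [-0.47  0.07  2.18 -0.    0.9  -0.64] F [-2.6 -0.4  4.7] M [-0.07  0.58 -0.05] open 23.6
xyz [185.1 -93.6  65.9] r [ 0.     0.243 -0.   ]
```

```bash
python3 -m creep '[{"x":0,"y":-30,"z":0,"rx":0,"ry":0,"rz":0,"gripper":20},{"x":0,"y":-75,"z":0,"rx":0,"ry":0,"rz":0,"gripper":20},{"x":15,"y":-115,"z":5,"rx":0,"ry":0.02,"rz":0,"gripper":20},{"x":62,"y":-115,"z":20,"rx":0,"ry":0.1,"rz":0,"gripper":20},{"x":110,"y":-115,"z":38,"rx":0,"ry":0.17,"rz":0,"gripper":20},{"x":150,"y":-115,"z":53,"rx":0,"ry":0.22,"rz":0,"gripper":20},{"x":185,"y":-105,"z":61,"rx":0,"ry":0.243,"rz":0,"gripper":20},{"x":185,"y":-90,"z":61,"rx":0,"ry":0.243,"rz":0,"gripper":20},{"x":185,"y":-85,"z":61,"rx":0,"ry":0.243,"rz":0,"gripper":20}]' 20
python3 -c "
from h import *
to(607,-2,54,-3.9); snap('side','s4.png');a=cv2.imread('pics/s4.png')[80:260,200:370];cv2.imwrite('pics/s4z.png',cv2.resize(a,None,fx=3.3,fy=3.3))
"
```

```text
clock: 8.57
ee_pos: [0.6053, -0.0016, 0.0884]
orientation: [-0.707, 0.026, -0.022, 0.707]
wrist_force: [0.5, -1.0, -4.2]
opening: 0.0237
t 8.57 pos [605.3  -1.6  88.4] jaw -3.9 q [-0.19  0.28  1.75 -0.    1.12 -0.12] F [ 0.5 -1.  -4.2] M [-0.05  0.08  0.05] open 23.7
xyz [ 1.9 34.4 -0.3] r [-0.    -0.    -0.005]
```

View pics/s4z.png

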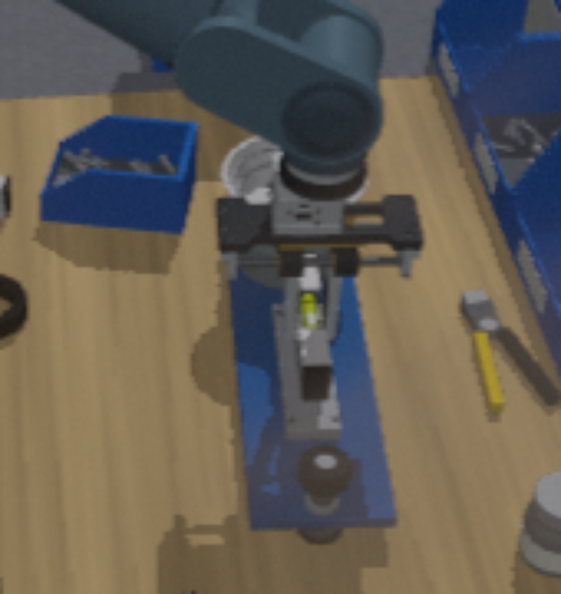

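```bash
python3 -m creep '[{"x":1.5,"y":12,"z":0,"rx":0,"ry":0,"rz":0,"gripper":20},{"x":1.5,"y":24,"z":0,"rx":0,"ry":0,"rz":0,"gripper":20},{"x":1.5,"y":30,"z":0,"rx":0,"ry":0,"rz":0,"gripper":20},{"x":1.5,"y":31,"z":0,"rx":0,"ry":0,"rz":0,"gripper":20}]' 20
python3 -c "
from h import *
to(607,-2,54,-3.9)"
```

```text
clock: 9.12
ee_pos: [0.6061, -0.0019, 0.057]
orientation: [-0.706, 0.027, -0.022, 0.707]
wrist_force: [-0.1, 0.0, -3.9]
opening: 0.0236
t 9.12 pos [606.1  -1.9  57. ] jaw -3.9 q [-0.19  0.32  1.76 -0.    1.07 -0.12] F [-0.1  0.  -3.9] M [-0.06  0.1  -0.02] open 23.6
xyz [ 0.9  3.  -0. ] r [-0.    -0.001 -0.006]
```

```bash
python3 -m creep '[{"x":0,"y":1,"z":0,"rx":0,"ry":0,"rz":0,"gripper":20},{"x":0,"y":2,"z":0,"rx":0,"ry":0,"rz":0,"gripper":20},{"x":0,"y":2.5,"z":0,"rx":0,"ry":0,"rz":0,"gripper":20},{"x":0,"y":2.5,"z":0,"rx":0,"ry":0,"rz":0,"gripper":20}]' 20
python3 -c "
from h import *
to(607,-2,54,-3.9)"
```

```text
clock: 9.62
ee_pos: [0.6062, -0.0019, 0.0546]
orientation: [-0.706, 0.026, -0.022, 0.707]
wrist_force: [0.5, -0.5, -4.5]
opening: 0.0241
t 9.62 pos [606.2  -1.9  54.6] jaw -3.9 q [-0.19  0.33  1.76 -0.    1.06 -0.12] F [ 0.5 -0.5 -4.5] M [-0.02  0.03 -0.05] open 24.1
xyz [ 0.8  0.6 -0.1] r [-0.    -0.001 -0.006]
```

```bash
python3 -m creep '[{"x":0,"y":0.7,"z":0,"rx":0,"ry":0,"rz":0,"gripper":20},{"x":0,"y":1.4,"z":0,"rx":0,"ry":0,"rz":0,"gripper":20},{"x":0,"y":1.4,"z":0,"rx":0,"ry":0,"rz":0,"gripper":20}]' 20
python3 -c "
from h import *
to(607,-2,54,-3.9)"
```

```text
clock: 10.0
ee_pos: [0.6064, -0.002, 0.0535]
orientation: [-0.707, 0.026, -0.022, 0.707]
wrist_force: [-0.7, -0.9, -1.3]
opening: 0.0237
t 10.0 pos [606.4  -2.   53.5] jaw -3.9 q [-0.19  0.33  1.76 -0.    1.06 -0.12] F [-0.7 -0.9 -1.3] M [0.01 0.21 0.03] open 23.7
xyz [ 0.6 -0.5  0. ] r [-0.    -0.001 -0.005]
```

```bash
python3 -m creep '[{"x":0,"y":0.6,"z":0,"rx":0,"ry":0,"rz":0,"gripper":20},{"x":0,"y":0.6,"z":0,"rx":0,"ry":0,"rz":0,"gripper":26},{"x":0,"y":0.6,"z":0,"rx":0,"ry":0,"rz":0,"gripper":32},{"x":0,"y":0.6,"z":0,"rx":0,"ry":0,"rz":0,"gripper":40},{"x":0,"y":0.3,"z":0,"rx":0,"ry":0,"rz":0,"gripper":45},{"x":0,"y":0.3,"z":0,"rx":0,"ry":0,"rz":0,"gripper":48}]' 20
python3 -c "
from h import *
to(607,-2,54,-3.9); snap('side','s5.png');a=cv2.imread('pics/s5.png')[80:260,200:370];cv2.imwrite('pics/s5z.png',cv2.resize(a,None,fx=3.3,fy=3.3))"
```

```text
clock: 10.75
ee_pos: [0.6065, -0.002, 0.0533]
orientation: [-0.707, 0.026, -0.022, 0.707]
wrist_force: [0.2, -0.1, -0.0]
opening: 0.0476
t 10.75 pos [606.5  -2.   53.3] jaw -3.9 q [-0.19  0.33  1.76 -0.    1.06 -0.12] F [ 0.2 -0.1 -0. ] M [-0.03  0.08 -0.02] open 47.6
xyz [ 0.5 -0.7  0. ] r [-0.    -0.001 -0.005]
```

View pics/s5z.png

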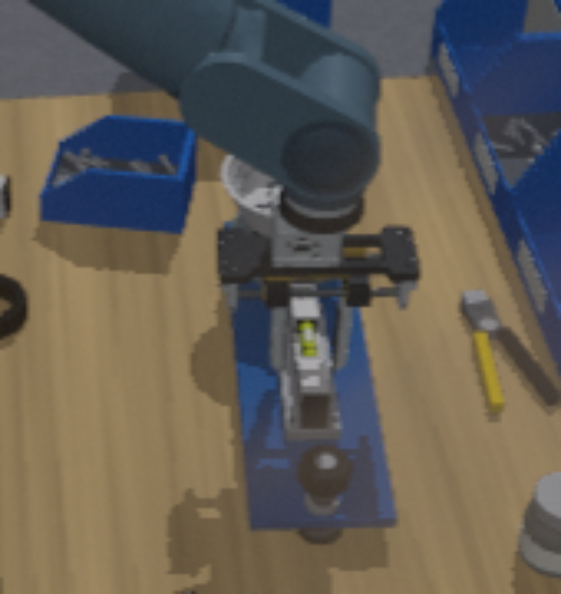

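```bash
python3 -m creep '[{"x":0,"y":-20,"z":0,"rx":0,"ry":0,"rz":0,"gripper":48},{"x":0,"y":-60,"z":0,"rx":0,"ry":0,"rz":0,"gripper":48},{"x":0,"y":-85,"z":0,"rx":0,"ry":0,"rz":0,"gripper":48}]' 20
python3 -c "
from h import *
to(595.5,-161.5,120,65)"
```

```text
clock: 11.18
ee_pos: [0.6082, -0.0023, 0.142]
orientation: [0.707, -0.025, 0.024, -0.707]
wrist_force: [0.2, 0.3, -0.4]
opening: 0.0479
t 11.18 pos [608.2  -2.3 142. ] jaw -3.9 q [-0.19  0.21  1.72 -0.    1.21 -0.12] F [ 0.2  0.3 -0.4] M [-0.05  0.06 -0.04] open 47.9
xyz [  -1.7   22.1 -159.7] r [-1.000e-03 -1.203e+00 -1.000e-03]
```

```bash
python3 -m creep '[{"x":-2,"y":0,"z":-50,"rx":0,"ry":-0.18,"rz":0,"gripper":68},{"x":-2,"y":0,"z":-105,"rx":0,"ry":-0.36,"rz":0,"gripper":68},{"x":-2,"y":0,"z":-150,"rx":0,"ry":-0.54,"rz":0,"gripper":68},{"x":-2,"y":5,"z":-160,"rx":0,"ry":-0.72,"rz":0,"gripper":68},{"x":-2,"y":15,"z":-160,"rx":0,"ry":-0.9,"rz":0,"gripper":68},{"x":-2,"y":22,"z":-160,"rx":0,"ry":-1.08,"rz":0,"gripper":68},{"x":-2,"y":22,"z":-160,"rx":0,"ry":-1.2,"rz":0,"gripper":68},{"x":-2,"y":22,"z":-160,"rx":0,"ry":-1.2,"rz":0,"gripper":68}]' 20
python3 -c "
from h import *
to(595.5,-161.5,64,65); snap('side','s6.png');a=cv2.imread('pics/s6.png')[80:260,200:370];cv2.imwrite('pics/s6z.png',cv2.resize(a,None,fx=3.3,fy=3.3))
snap('top','t6.png');a=cv2.imread('pics/t6.png')[110:190,190:320];cv2.imwrite('pics/t6z.png',cv2.resize(a,None,fx=6,fy=6,interpolation=cv2.INTER_NEAREST))"
```

```text
clock: 12.18
ee_pos: [0.5957, -0.162, 0.1214]
orientation: [0.598, 0.378, -0.379, -0.597]
wrist_force: [0.1, 0.4, -0.8]
opening: 0.0684
t 12.18 pos [ 595.7 -162.   121.4] jaw 64.7 q [-0.45  0.26  1.71 -0.    1.18 -1.58] F [ 0.1  0.4 -0.8] M [0.03 0.03 0.01] open 68.4
xyz [ 0.4 57.4  0.4] r [ 0.001 -0.005 -0.001]
```

View pics/s6z.png

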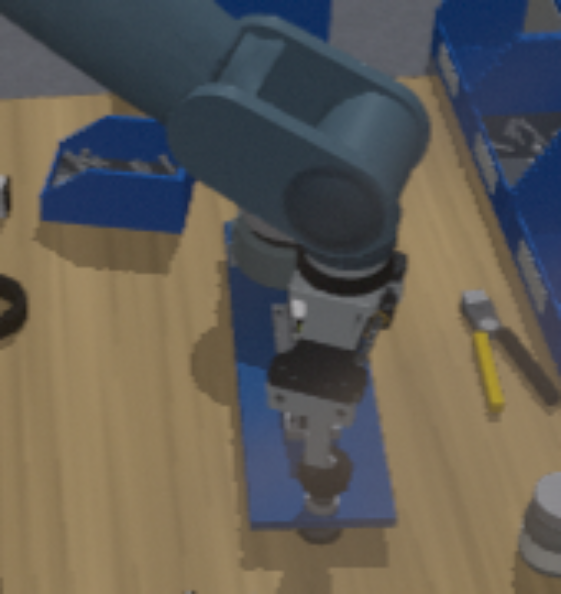

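View pics/t6z.png

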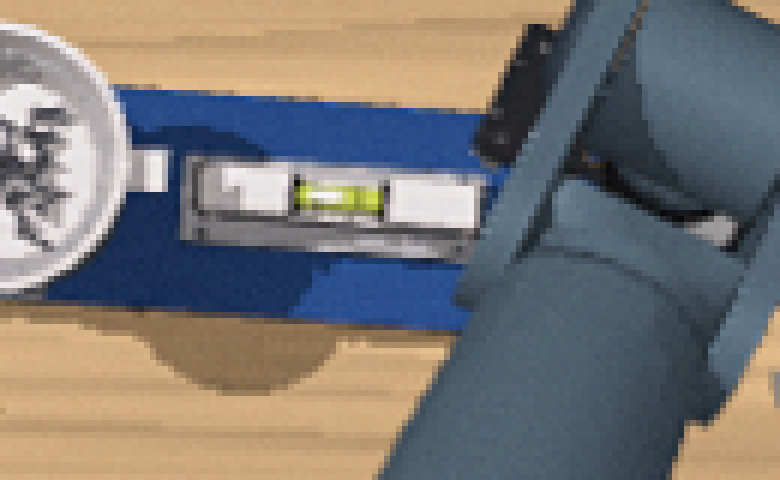

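```bash
cat >> h.py <<'E'
def bub(name=None):
    s=snap('top',name); c=s['color'].astype(int)
    # yellow vs pale: along level long axis
    ax=np.array([np.cos(np.radians(86.1)),np.sin(np.radians(86.1))]); nx=np.array([ax[1],-ax[0]])
    ctr=np.array([606.5,-2.0]); out=[]
    im=s['color'].astype(np.float32)
    for l in np.arange(-30,30.1,1.):
        v=[]
        for w in np.arange(-3,3.1,1.):
            p=ctr+ax*l+nx*w
            u,r=proj(s,np.array([p[0],p[1],82.])/1000)
            v.append(cv2.getRectSubPix(im,(1,1),(float(u),float(r)))[0,0])
        out.append(np.r_[l,np.mean(v,0)])
    out=np.array(out); return s,out
E
python3 - <<'E'
from h import *
s,o=bub()
for r in o[::2]: print(r.round(0).astype(int))
hsv=cv2.cvtColor(s['color'],cv2.COLOR_RGB2HSV); S=hsv[...,1];V=hsv[...,2];H=hsv[...,0]
m=(((S<50)&(V>120))|((H>25)&(H<45)&(S>100))).astype(np.uint8); 
m2=np.zeros_like(m); m2[134:150,230:272]=m[134:150,230:272]
P=np.array([onz(s,u,v,.088)[:2] for v,u in np.argwhere((m2>0)&(H>25)&(H<45)&(S>100)).astype(float)]);print('vial centroid',P.mean(0))
E
```

```text
[-30 222 214 214]
[-28 168 161 165]
[-26 117 114 109]
[-24 106 110  59]
[-22 133 140  52]
[-20 187 195  79]
[-18 194 203  83]
[-16 191 200  82]
[-14 175 183  74]
[-12 160 168  66]
[-10 147 154  60]
[ -8 165 173  69]
[ -6 191 200  82]
[ -4 191 199  97]
[ -2 195 201 122]
[  0 206 208 161]
[  2 214 214 184]
[  4 219 218 199]
[  6 219 218 199]
[  8 216 215 197]
[ 10 209 208 192]
[ 12 201 201 182]
[ 14 193 193 168]
[ 16 201 204 149]
[ 18 203 208 126]
[ 20 185 193  90]
[ 22 153 161  62]
[ 24 108 115  42]
[ 26 105 105  73]
[ 28 117 111 116]
[ 30 180 172 175]
vial centroid [ 0.60527601 -0.00288813]
```

```bash
python3 -m creep '[{"x":0,"y":25,"z":0,"rx":0,"ry":0,"rz":0,"gripper":68},{"x":0,"y":50,"z":0,"rx":0,"ry":0,"rz":0,"gripper":68},{"x":0,"y":57,"z":0,"rx":0,"ry":0,"rz":0,"gripper":68},{"x":0,"y":57,"z":0,"rx":0,"ry":0,"rz":0,"gripper":60}]' 25
python3 -c "
from h import *
to(595.5,-161.5,64,65); snap('side','s7.png');a=cv2.imread('pics/s7.png')[80:260,200:370];cv2.imwrite('pics/s7z.png',cv2.resize(a,None,fx=3.3,fy=3.3))"
```

```text
clock: 12.82
ee_pos: [0.5955, -0.1619, 0.0641]
orientation: [0.597, 0.378, -0.379, -0.597]
wrist_force: [-0.5, 0.7, -0.2]
opening: 0.062
t 12.82 pos [ 595.5 -161.9   64.1] jaw 64.7 q [-0.45  0.33  1.73 -0.    1.08 -1.58] F [-0.5  0.7 -0.2] M [-0.01 -0.05  0.  ] open 62.0
xyz [0.3 0.1 0.2] r [-0.    -0.005 -0.001]
```

View pics/s7z.png

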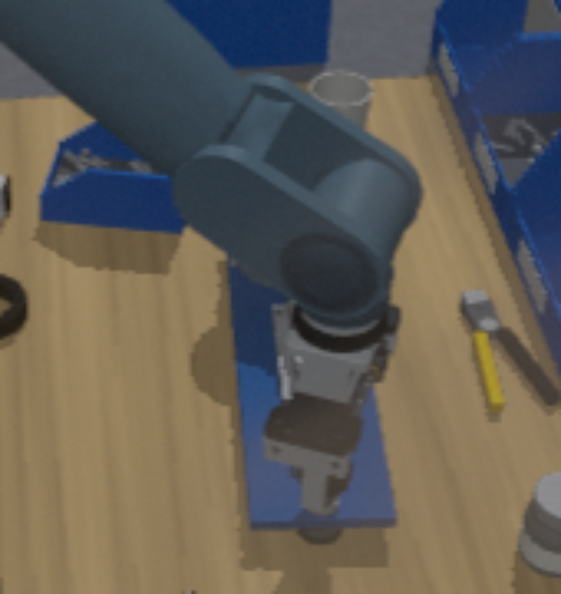

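```bash
python3 -m creep '[{"x":0,"y":0,"z":0,"rx":0,"ry":0,"rz":0,"gripper":48},{"x":0,"y":0,"z":0,"rx":0,"ry":0,"rz":0,"gripper":40},{"x":0,"y":0,"z":0,"rx":0,"ry":0,"rz":0,"gripper":38},{"x":0,"y":0,"z":0,"rx":0,"ry":0,"rz":0,"gripper":38}]' 25
python3 -c "
from h import *
to(595.5,-161.5,64,65)"
```

```text
clock: 13.38
ee_pos: [0.5983, -0.1595, 0.0661]
orientation: [0.598, 0.381, -0.376, -0.597]
wrist_force: [5.1, 9.1, 1.0]
opening: 0.0435
t 13.38 pos [ 598.3 -159.5   66.1] jaw 64.7 q [-0.45  0.33  1.73  0.01  1.08 -1.58] F [5.1 9.1 1. ] M [ 1.75 -1.04 -0.08] open 43.5
xyz [-3.   2.1  1.7] r [ 0.004 -0.006  0.005]
```

```bash
python3 -m creep '[{"x":0,"y":0.5,"z":0,"rx":0,"ry":0.17,"rz":0,"gripper":38},{"x":0,"y":0.5,"z":0,"rx":0,"ry":0.34,"rz":0,"gripper":38},{"x":0,"y":0.5,"z":0,"rx":0,"ry":0.51,"rz":0,"gripper":38},{"x":0,"y":0.5,"z":0,"rx":0,"ry":0.68,"rz":0,"gripper":38},{"x":0,"y":0.5,"z":0,"rx":0,"ry":0.85,"rz":0,"gripper":38},{"x":0,"y":0.5,"z":0,"rx":0,"ry":1.02,"rz":0,"gripper":38},{"x":0,"y":0.5,"z":0,"rx":0,"ry":1.19,"rz":0,"gripper":38},{"x":0,"y":0.5,"z":0,"rx":0,"ry":1.36,"rz":0,"gripper":38},{"x":0,"y":0.5,"z":0,"rx":0,"ry":1.53,"rz":0,"gripper":38},{"x":0,"y":0.5,"z":0,"rx":0,"ry":1.7,"rz":0,"gripper":38},{"x":0,"y":0.5,"z":0,"rx":0,"ry":1.85,"rz":0,"gripper":38},{"x":0,"y":0.5,"z":0,"rx":0,"ry":1.85,"rz":0,"gripper":38}]' 25
python3 - <<'E'
from h import *
st(); s,o=bub('t8.png'); print(o[::2,[0,3]].round(0).astype(int).tolist())
E
```

```text
clock: 14.88
ee_pos: [0.5946, -0.1602, 0.066]
orientation: [-0.661, 0.251, -0.248, 0.662]
wrist_force: [-16.1, -2.4, 8.8]
opening: 0.0435
t 14.88 pos [ 594.6 -160.2   66. ] jaw -41.3 q [-0.45  0.33  1.73  0.    1.09  0.27] F [-16.1  -2.4   8.8] M [-0.61  2.81 -0.05] open 43.5
[[-30, 220], [-28, 179], [-26, 129], [-24, 58], [-22, 40], [-20, 68], [-18, 79], [-16, 83], [-14, 75], [-12, 68], [-10, 60], [-8, 81], [-6, 113], [-4, 148], [-2, 177], [0, 192], [2, 196], [4, 196], [6, 198], [8, 195], [10, 183], [12, 150], [14, 102], [16, 87], [18, 78], [20, 75], [22, 64], [24, 45], [26, 66], [28, 101], [30, 164]]
```

```bash
python3 -m creep '[{"x":0,"y":0,"z":0,"rx":0,"ry":0,"rz":0,"gripper":60},{"x":0,"y":0,"z":0,"rx":0,"ry":0,"rz":0,"gripper":62},{"x":0,"y":0,"z":0,"rx":0,"ry":0,"rz":0,"gripper":62},{"x":0,"y":0,"z":0,"rx":0,"ry":0,"rz":0,"gripper":62},{"x":0,"y":0,"z":0,"rx":0,"ry":0,"rz":0,"gripper":62},{"x":0,"y":0,"z":0,"rx":0,"ry":0,"rz":0,"gripper":62},{"x":0,"y":0,"z":0,"rx":0,"ry":0,"rz":0,"gripper":62},{"x":0,"y":0,"z":0,"rx":0,"ry":0,"rz":0,"gripper":62},{"x":0,"y":0,"z":0,"rx":0,"ry":0,"rz":0,"gripper":62},{"x":0,"y":0,"z":0,"rx":0,"ry":0,"rz":0,"gripper":62},{"x":0,"y":0,"z":0,"rx":0,"ry":0,"rz":0,"gripper":62},{"x":0,"y":0,"z":0,"rx":0,"ry":0,"rz":0,"gripper":62},{"x":0,"y":0,"z":0,"rx":0,"ry":0,"rz":0,"gripper":62},{"x":0,"y":0,"z":0,"rx":0,"ry":0,"rz":0,"gripper":62},{"x":0,"y":0,"z":0,"rx":0,"ry":0,"rz":0,"gripper":62},{"x":0,"y":0,"z":0,"rx":0,"ry":0,"rz":0,"gripper":62},{"x":0,"y":0,"z":0,"rx":0,"ry":0,"rz":0,"gripper":62},{"x":0,"y":0,"z":0,"rx":0,"ry":0,"rz":0,"gripper":62},{"x":0,"y":0,"z":0,"rx":0,"ry":0,"rz":0,"gripper":62},{"x":0,"y":0,"z":0,"rx":0,"ry":0,"rz":0,"gripper":62}]' 25
python3 - <<'E'
from h import *
st(); s,o=bub('t9.png'); print(o[:,[0,3]].round(0).astype(int).tolist())
a=cv2.imread('pics/t9.png')[125:165,215:285];cv2.imwrite('pics/t9z.png',cv2.resize(a,None,fx=11,fy=11,interpolation=cv2.INTER_NEAREST))
E
```

```text
clock: 17.42
ee_pos: [0.5946, -0.1602, 0.066]
orientation: [-0.661, 0.251, -0.248, 0.662]
wrist_force: [-0.1, -0.9, 0.2]
opening: 0.062
t 17.43 pos [ 594.6 -160.2   66. ] jaw -41.3 q [-0.45  0.33  1.73  0.    1.09  0.27] F [-0.1 -0.9  0.2] M [-0.02  0.06 -0.04] open 62.0
[[-30, 220], [-29, 201], [-28, 180], [-27, 158], [-26, 130], [-25, 94], [-24, 59], [-23, 29], [-22, 41], [-21, 54], [-20, 68], [-19, 75], [-18, 79], [-17, 83], [-16, 84], [-15, 79], [-14, 74], [-13, 68], [-12, 71], [-11, 76], [-10, 82], [-9, 95], [-8, 117], [-7, 139], [-6, 161], [-5, 171], [-4, 181], [-3, 192], [-2, 194], [-1, 194], [0, 194], [1, 194], [2, 195], [3, 196], [4, 197], [5, 193], [6, 189], [7, 184], [8, 172], [9, 153], [10, 133], [11, 115], [12, 98], [13, 81], [14, 63], [15, 64], [16, 71], [17, 79], [18, 82], [19, 80], [20, 78], [21, 75], [22, 65], [23, 55], [24, 45], [25, 51], [26, 66], [27, 80], [28, 100], [29, 132], [30, 163]]
```

View pics/t9z.png

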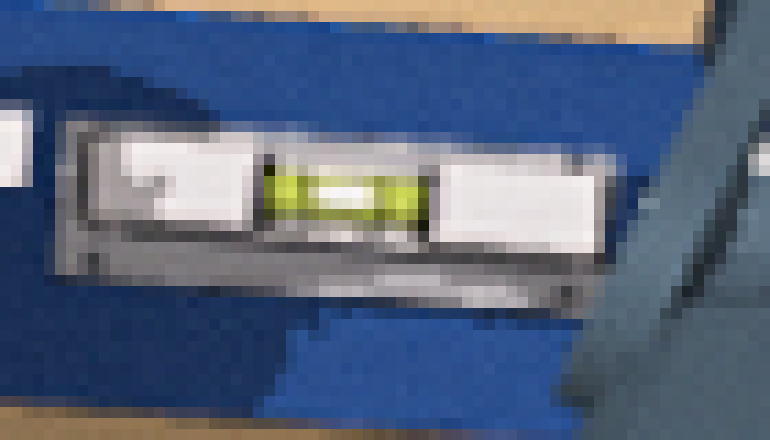

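```bash
python3 -m creep '[{"x":0,"y":-20,"z":0,"rx":0,"ry":0,"rz":0,"gripper":62},{"x":0,"y":-65,"z":0,"rx":0,"ry":0,"rz":0,"gripper":62},{"x":0,"y":-80,"z":0,"rx":0,"ry":0,"rz":0,"gripper":40}]' 25
python3 - <<'E'
from h import *
to(609.5,43,120,-3.9)
snap('side','s10.png')
E
```

```text
clock: 17.85
ee_pos: [0.597, -0.1613, 0.1506]
orientation: [-0.662, 0.248, -0.25, 0.662]
wrist_force: [0.5, 0.8, -0.6]
opening: 0.0551
t 17.85 pos [ 597.  -161.3  150.6] jaw -41.3 q [-0.45  0.22  1.69  0.    1.23  0.27] F [ 0.5  0.8 -0.6] M [-0.02  0.1   0.01] open 55.1
xyz [-125.5   30.5  161.8] r [-0.001 -0.653  0.003]
```

```bash
python3 -m creep '[{"x":-35,"y":-5,"z":45,"rx":0,"ry":-0.17,"rz":0,"gripper":0},{"x":-72,"y":-5,"z":92,"rx":0,"ry":-0.34,"rz":0,"gripper":0},{"x":-105,"y":-5,"z":135,"rx":0,"ry":-0.51,"rz":0,"gripper":0},{"x":-125,"y":5,"z":161,"rx":0,"ry":-0.653,"rz":0,"gripper":0},{"x":-125,"y":25,"z":161,"rx":0,"ry":-0.653,"rz":0,"gripper":0},{"x":-125,"y":30,"z":161,"rx":0,"ry":-0.653,"rz":0,"gripper":0},{"x":-125,"y":30,"z":161,"rx":0,"ry":-0.653,"rz":0,"gripper":0}]' 25
python3 - <<'E'
from h import *
to(609.5,43,92,-3.9)
snap('side','s11.png');a=cv2.imread('pics/s11.png')[110:240,230:340];cv2.imwrite('pics/s11z.png',cv2.resize(a,None,fx=4.5,fy=4.5))
E
```

```text
clock: 18.77
ee_pos: [0.6091, 0.0408, 0.1201]
orientation: [0.707, -0.024, 0.025, -0.706]
wrist_force: [-0.1, -0.0, 0.9]
opening: 0.0007
t 18.77 pos [609.1  40.8 120.1] jaw -4.0 q [-0.12  0.24  1.73 -0.    1.17 -0.05] F [-0.1 -0.   0.9] M [-0.08  0.06 -0.01] open 0.7
xyz [ 0.2 28.1  2.3] r [ 0.001 -0.002  0.001]
```

View pics/s11z.png

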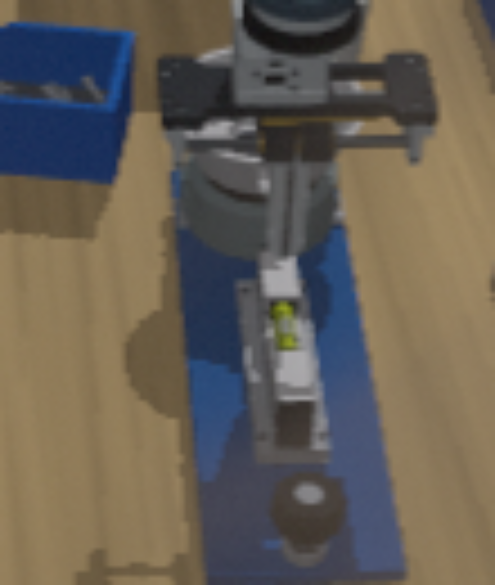

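```bash
python3 -m creep '[{"x":0.5,"y":10,"z":2,"rx":0,"ry":0,"rz":0,"gripper":0},{"x":0.5,"y":20,"z":2,"rx":0,"ry":0,"rz":0,"gripper":0},{"x":0.5,"y":27,"z":2,"rx":0,"ry":0,"rz":0,"gripper":0},{"x":0.5,"y":27,"z":2,"rx":0,"ry":0,"rz":0,"gripper":0}]' 40
cat >> h.py <<'E'
def bubs(name=None):
    s=snap('side',name); im=s['color'].astype(np.float32)
    ax=np.array([np.cos(np.radians(86.1)),np.sin(np.radians(86.1))]); nx=np.array([ax[1],-ax[0]])
    ctr=np.array([606.5,-2.0]); out=[]
    for l in np.arange(-32,32.1,1.):
        v=[]
        for w in np.arange(-2,2.1,1.):
            p=ctr+ax*l+nx*w
            u,r=proj(s,np.array([p[0],p[1],82.])/1000)
            v.append(cv2.getRectSubPix(im,(1,1),(float(u),float(r)))[0,0])
        out.append(np.r_[l,np.mean(v,0)])
    return s,np.array(out)
E
python3 - <<'E'
from h import *
to(609.5,43,88,-3.9)
s,o=bubs('s12.png'); print(o[::2,[0,1,3]].round(0).astype(int).tolist())
a=cv2.imread('pics/s12.png')[165:215,270:310];cv2.imwrite('pics/s12z.png',cv2.resize(a,None,fx=12,fy=12,interpolation=cv2.INTER_NEAREST))
E
```

```text
clock: 19.32
ee_pos: [0.6097, 0.0428, 0.0929]
orientation: [0.707, -0.024, 0.025, -0.706]
wrist_force: [-0.4, 0.3, 0.2]
opening: 0.0001
t 19.32 pos [609.7  42.8  92.9] jaw -4.0 q [-0.11  0.28  1.74 -0.    1.13 -0.04] F [-0.4  0.3  0.2] M [-0.07  0.04  0.03] open 0.1
xyz [-0.3  4.9  0.2] r [ 0.001 -0.002  0.001]
[[-32, 112, 113], [-30, 115, 115], [-28, 125, 125], [-26, 134, 133], [-24, 149, 149], [-22, 165, 166], [-20, 142, 128], [-18, 111, 76], [-16, 106, 51], [-14, 121, 45], [-12, 131, 40], [-10, 127, 39], [-8, 123, 38], [-6, 115, 46], [-4, 108, 53], [-2, 111, 74], [0, 119, 98], [2, 122, 111], [4, 120, 110], [6, 119, 108], [8, 118, 108], [10, 118, 109], [12, 114, 93], [14, 109, 73], [16, 101, 56], [18, 89, 41], [20, 80, 28], [22, 87, 27], [24, 95, 25], [26, 87, 26], [28, 75, 27], [30, 71, 38], [32, 77, 60]]
```

View pics/s12z.png

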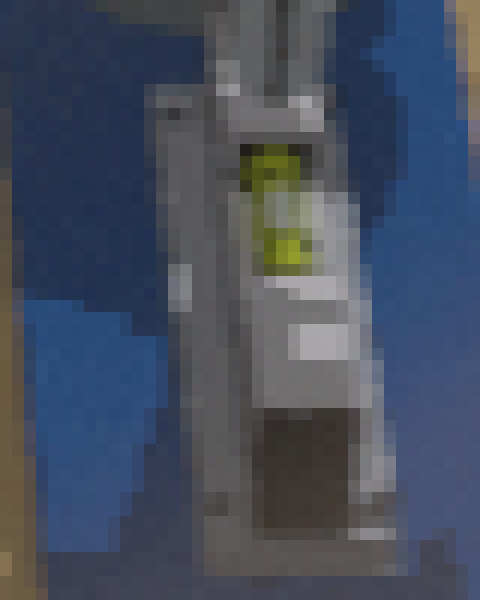

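```bash
cat > prof.py <<'E'
from h import *
import sys
def prof(s,file,ctr,ang,z,W=3):
    im=cv2.imread('pics/'+file)[:,:,::-1].astype(np.float32)
    ax=np.array([np.cos(np.radians(ang)),np.sin(np.radians(ang))]); nx=np.array([ax[1],-ax[0]])
    L=np.arange(-34,34.1,.5); out=[]
    for l in L:
        v=[]
        for w in np.arange(-W,W+.1,1.):
            p=np.array(ctr)+ax*l+nx*w; u,r=proj(s,np.array([p[0],p[1],z])/1000)
            v.append(cv2.getRectSubPix(im,(1,1),(float(u),float(r)))[0,0])
        out.append(np.mean(v,0))
    o=np.array(out); R,B=o[:,0],o[:,2]; pale=B/R
    def cross(y,th,lo,hi):
        k=[i for i in range(len(L)-1) if lo<=L[i]<=hi and (y[i]-th)*(y[i+1]-th)<=0]
        return [round(float(L[i]+.5*(th-y[i])/(y[i+1]-y[i]+1e-9)),1) for i in k]
    c=cross(pale,.68,-34,34); print(file,'pale crossings',c)
    d=(R<.5*0+0)
    mins=[(float(L[i]),int(R[i]),round(float(pale[i]),2)) for i in range(1,len(L)-1) if R[i]<R[i-1] and R[i]<=R[i+1]]
    print('  R minima',mins)
t=imaging.snapshot('top'); s=imaging.snapshot('side')
prof(t,'top0.png',(436,-94),100,34); prof(t,'t6.png',(606.5,-2),86.1,82); prof(t,'t9.png',(606.5,-2),86.1,82)
prof(s,'side0.png',(436,-94),100,34,2); prof(s,'s12.png',(606.5,-2),86.1,82,2)
E
python3 prof.py
```

```text
top0.png pale crossings [-25.2, -9.5, 10.1, 25.0]
  R minima [(-26.5, 76, 0.95), (-12.5, 146, 0.42), (1.0, 209, 0.9), (12.5, 132, 0.38), (26.0, 74, 0.91)]
t6.png pale crossings [-24.6, -1.2, 17.1, 25.9]
  R minima [(-23.5, 106, 0.46), (-9.5, 146, 0.41), (14.0, 192, 0.87), (24.5, 100, 0.41)]
t9.png pale crossings [-24.2, -7.7, 10.4, 26.1]
  R minima [(-23.0, 76, 0.38), (-9.5, 152, 0.56), (0.5, 216, 0.89), (14.0, 148, 0.42), (27.5, 91, 0.95)]
side0.png pale crossings [-18.6, -2.2, 15.9, 30.9]
  R minima [(-19.5, 111, 0.8), (-7.5, 109, 0.31), (2.5, 153, 0.93), (19.0, 104, 0.37), (31.5, 69, 0.78)]
s12.png pale crossings [-17.9, -1.8, 13.9, 31.1]
  R minima [(-31.0, 111, 1.01), (-17.0, 97, 0.55), (-3.5, 106, 0.52), (8.5, 118, 0.92), (20.0, 79, 0.35), (29.0, 69, 0.4)]
```

```bash
python3 -m creep '[{"x":0,"y":2,"z":0,"rx":0,"ry":0,"rz":0,"gripper":0},{"x":0,"y":4,"z":0,"rx":0,"ry":0,"rz":0,"gripper":0},{"x":0,"y":5,"z":0,"rx":0,"ry":0,"rz":0,"gripper":0},{"x":0,"y":6,"z":0,"rx":0,"ry":0,"rz":0,"gripper":0},{"x":0,"y":6,"z":0,"rx":0,"ry":0,"rz":0,"gripper":0}]' 40
python3 -c "
from h import *
to(609.5,43,88,-3.9)"
```

```text
clock: 20.1
ee_pos: [0.6106, 0.0427, 0.0882]
orientation: [0.707, -0.023, 0.026, -0.706]
wrist_force: [-0.7, -0.6, 1.1]
opening: -0.0
t 20.1 pos [610.6  42.7  88.2] jaw -4.0 q [-0.11  0.29  1.74 -0.    1.11 -0.04] F [-0.7 -0.6  1.1] M [-0.01  0.08  0.02] open -0.0
xyz [-1.2  0.2  0.2] r [ 0.001 -0.002  0.003]
```

```bash
python3 -m creep '[{"x":-0.6,"y":1,"z":0,"rx":0,"ry":0,"rz":0,"gripper":0},{"x":-0.6,"y":2,"z":0,"rx":0,"ry":0,"rz":0,"gripper":0},{"x":-0.6,"y":3,"z":0,"rx":0,"ry":0,"rz":0,"gripper":0},{"x":-0.6,"y":3,"z":0,"rx":0,"ry":0,"rz":0,"gripper":0}]' 40
python3 -c "
from h import *
to(609.5,43,88,-3.9)"
```

```text
clock: 20.6
ee_pos: [0.6114, 0.0427, 0.0881]
orientation: [0.707, -0.022, 0.027, -0.706]
wrist_force: [-4.5, 1.7, 14.1]
opening: 0.0003
t 20.6 pos [611.4  42.7  88.1] jaw -4.0 q [-0.11  0.29  1.74 -0.    1.11 -0.04] F [-4.5  1.7 14.1] M [ 0.02  0.88 -0.05] open 0.3
xyz [-1.9  0.1  0.2] r [ 0.001 -0.002  0.006]
```

```bash
python3 -m creep '[{"x":-1.2,"y":3,"z":0,"rx":0,"ry":0,"rz":0.004,"gripper":0},{"x":-1.2,"y":3.8,"z":0,"rx":0,"ry":0,"rz":0.004,"gripper":0},{"x":-1.2,"y":3.8,"z":0,"rx":0,"ry":0,"rz":0.004,"gripper":0},{"x":-1.2,"y":3.8,"z":0,"rx":0,"ry":0,"rz":0.004,"gripper":0},{"x":-1.2,"y":3.8,"z":0,"rx":0,"ry":0,"rz":0.004,"gripper":0},{"x":-1.2,"y":3.8,"z":0,"rx":0,"ry":0,"rz":0.004,"gripper":0},{"x":-1.2,"y":3.8,"z":0,"rx":0,"ry":0,"rz":0.004,"gripper":0},{"x":-1.2,"y":3.8,"z":0,"rx":0,"ry":0,"rz":0.004,"gripper":0},{"x":-1.2,"y":3.8,"z":0,"rx":0,"ry":0,"rz":0.004,"gripper":0},{"x":-1.2,"y":3.8,"z":0,"rx":0,"ry":0,"rz":0.004,"gripper":0},{"x":-1.2,"y":3.8,"z":0,"rx":0,"ry":0,"rz":0.004,"gripper":0},{"x":-1.2,"y":3.8,"z":0,"rx":0,"ry":0,"rz":0.004,"gripper":0}]' 40
cat >> prof.py <<'E'
snap('side','s13.png'); snap('top','t13.png'); st()
prof(s,'s13.png',(606.5,-2),86.1,82,2); prof(s,'s11.png',(606.5,-2),86.1,82,2)
prof(t,'t13.png',(606.5,-2),86.1,82,2)
a=cv2.imread('pics/s13.png')[150:230,260:320];cv2.imwrite('pics/s13z.png',cv2.resize(a,None,fx=7,fy=7))
E
python3 prof.py
```

```text
clock: 22.1
ee_pos: [0.612, 0.0426, 0.0882]
orientation: [0.707, -0.023, 0.026, -0.706]
wrist_force: [-5.5, -0.2, 16.4]
opening: 0.0004
top0.png pale crossings [-25.2, -9.5, 10.1, 25.0]
  R minima [(-26.5, 76, 0.95), (-12.5, 146, 0.42), (1.0, 209, 0.9), (12.5, 132, 0.38), (26.0, 74, 0.91)]
t6.png pale crossings [-24.6, -1.2, 17.1, 25.9]
  R minima [(-23.5, 106, 0.46), (-9.5, 146, 0.41), (14.0, 192, 0.87), (24.5, 100, 0.41)]
t9.png pale crossings [-24.2, -7.7, 10.4, 26.1]
  R minima [(-23.0, 76, 0.38), (-9.5, 152, 0.56), (0.5, 216, 0.89), (14.0, 148, 0.42), (27.5, 91, 0.95)]
side0.png pale crossings [-18.6, -2.2, 15.9, 30.9]
  R minima [(-19.5, 111, 0.8), (-7.5, 109, 0.31), (2.5, 153, 0.93), (19.0, 104, 0.37), (31.5, 69, 0.78)]
s12.png pale crossings [-17.9, -1.8, 13.9, 31.1]
  R minima [(-31.0, 111, 1.01), (-17.0, 97, 0.55), (-3.5, 106, 0.52), (8.5, 118, 0.92), (20.0, 79, 0.35), (29.0, 69, 0.4)]
t 22.3 pos [612.   42.6  88.2] jaw -4.0 q [-0.11  0.29  1.74 -0.    1.11 -0.04] F [-5.2  0.9 16.2] M [ 0.08  1.07 -0.01] open 0.0
s13.png pale crossings [-18.5, -2.7, 15.0, 31.2]
  R minima [(-30.5, 112, 1.0), (-17.0, 109, 0.52), (-8.0, 91, 0.29), (19.5, 72, 0.37), (29.5, 70, 0.44)]
s11.png pale crossings [-17.9, -1.8, 13.9, 31.7]
  R minima [(-17.0, 95, 0.55), (-3.5, 105, 0.52), (10.0, 118, 0.91), (19.5, 110, 0.32), (33.5, 86, 0.92)]
t13.png pale crossings [-24.1, -9.6]
  R minima [(-23.0, 62, 0.41), (-9.5, 100, 0.69), (7.0, 33, 1.42), (18.0, 83, 1.39), (27.5, 79, 1.43)]
```

View pics/s13z.png

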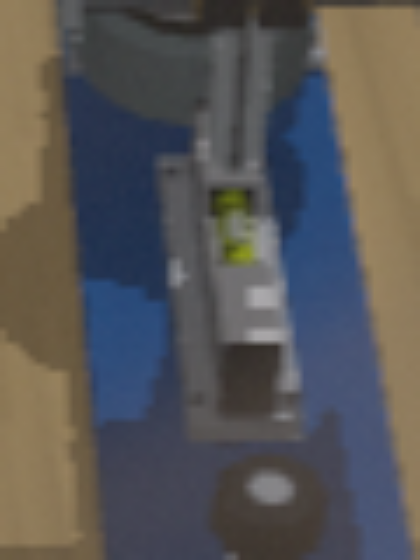

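View pics/t13.png

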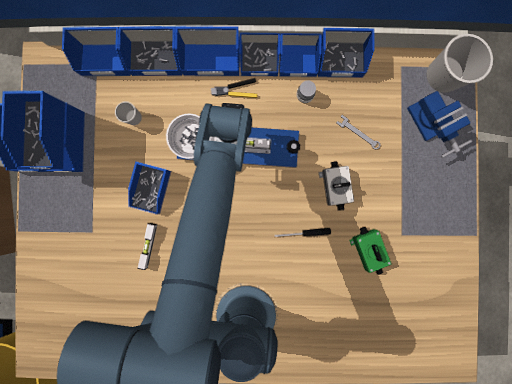

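```bash
python3 -m creep '[{"x":-2.5,"y":3.8,"z":0,"rx":0,"ry":0,"rz":0.004,"gripper":0},{"x":-3,"y":3.9,"z":0,"rx":0,"ry":0,"rz":0.004,"gripper":0},{"x":-3,"y":3.9,"z":0,"rx":0,"ry":0,"rz":0.004,"gripper":0},{"x":-3,"y":3.9,"z":0,"rx":0,"ry":0,"rz":0.004,"gripper":0},{"x":-3,"y":3.9,"z":0,"rx":0,"ry":0,"rz":0.004,"gripper":0},{"x":-3,"y":3.9,"z":0,"rx":0,"ry":0,"rz":0.004,"gripper":0},{"x":-3,"y":3.9,"z":0,"rx":0,"ry":0,"rz":0.004,"gripper":0},{"x":-3,"y":3.9,"z":0,"rx":0,"ry":0,"rz":0.004,"gripper":0},{"x":-3,"y":3.9,"z":0,"rx":0,"ry":0,"rz":0.004,"gripper":0},{"x":-3,"y":3.9,"z":0,"rx":0,"ry":0,"rz":0.004,"gripper":0},{"x":-3,"y":3.9,"z":0,"rx":0,"ry":0,"rz":0.004,"gripper":0},{"x":-3,"y":3.9,"z":0,"rx":0,"ry":0,"rz":0.004,"gripper":0},{"x":-3,"y":3.9,"z":0,"rx":0,"ry":0,"rz":0.004,"gripper":0},{"x":-3,"y":3.9,"z":0,"rx":0,"ry":0,"rz":0.004,"gripper":0},{"x":-3,"y":3.9,"z":0,"rx":0,"ry":0,"rz":0.004,"gripper":0},{"x":-3,"y":3.9,"z":0,"rx":0,"ry":0,"rz":0.004,"gripper":0}]' 40
sed -i 's/s13/s14/g;s/t13/t14/g' prof.py; python3 prof.py | grep -A1 -E '^t |s14|side0'
python3 - <<'E'
import cv2
for f in('s12','s14'):
    a=cv2.imread(f'pics/{f}.png')[150:230,260:320];cv2.imwrite(f'pics/{f}c.png',cv2.resize(a,None,fx=6,fy=6,interpolation=cv2.INTER_NEAREST))
import numpy as np
cv2.imwrite('pics/c14.png',np.hstack([cv2.imread(f'pics/{f}c.png') for f in('s12','s14')]))
E
```

```text
clock: 24.3
ee_pos: [0.6109, 0.0427, 0.088]
orientation: [0.707, -0.023, 0.026, -0.706]
wrist_force: [-3.9, 0.2, 15.3]
opening: 0.0007
side0.png pale crossings [-18.6, -2.2, 15.9, 30.9]
  R minima [(-19.5, 111, 0.8), (-7.5, 109, 0.31), (2.5, 153, 0.93), (19.0, 104, 0.37), (31.5, 69, 0.78)]
--
t 24.5 pos [610.9  42.7  88. ] jaw -4.0 q [-0.11  0.28  1.74 -0.    1.11 -0.04] F [-4.7  0.2 15.5] M [-0.03  0.89  0.02] open 0.5
s14.png pale crossings [-18.7, -2.2, 13.6, 31.1]
  R minima [(-26.5, 112, 1.0), (-17.0, 98, 0.44), (-3.5, 103, 0.57), (6.0, 118, 0.91), (20.0, 78, 0.31), (29.0, 68, 0.39)]
```

View pics/c14.png

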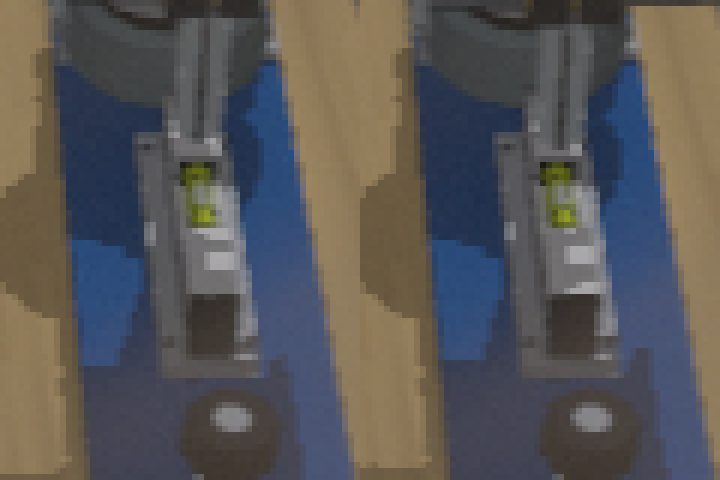

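```bash
cat > p2.py <<'E'
from h import *
t=imaging.snapshot('top'); s=imaging.snapshot('side')
def f(cam,file,ctr,ang,z,box):
    im=cv2.imread('pics/'+file)[:,:,::-1].astype(float); ax=np.array([np.cos(np.radians(ang)),np.sin(np.radians(ang))])
    u0,v0,u1,v1=box; P=[];Wb=[];Wy=[]
    for v in range(v0,v1):
        for u in range(u0,u1):
            R,G,B=im[v,u]; p=onz(cam,u,v,z/1000)[:2]*1000-np.array(ctr); l=p@ax; w=p@np.array([ax[1],-ax[0]])
            if abs(w)>11 or abs(l)>40: continue
            P.append((l,w,R,G,B))
    P=np.array(P); l,w,R,G,B=P.T
    yel=np.clip(1-B/R-.3,0,.3)/.3   # 1 = yellow
    # vial band rows: bin by l
    core=abs(w-np.average(w,weights=yel))<4.5
    bins=np.arange(-30,38,1.7)
    # smooth profiles
    L=np.arange(-32,38,.5); k=np.exp(-((L[:,None]-l[None,core])/1.5)**2/2); y=(k@yel[core])/k.sum(1)
    th=.5; x=[round(float(L[i]+.5*(th-y[i])/(y[i+1]-y[i])),1) for i in range(len(L)-1) if (y[i]-th)*(y[i+1]-th)<0]
    print(file,'yellow crossings',x, 'bubble-vial', round((x[1]+x[2])/2-(x[0]+x[3])/2,2) if len(x)==4 else '')
f(t,'top0.png',(436,-94),100,34,(255,183,290,203))
f(t,'t6.png',(606.5,-2),86.1,82,(230,132,262,152)); f(t,'t9.png',(606.5,-2),86.1,82,(230,132,262,152))
f(s,'side0.png',(436,-94),100,34,(225,195,260,240))
for n in('s11','s12','s13','s14'): f(s,n+'.png',(606.5,-2),86.1,82,(280,165,305,205))
E
python3 p2.py
```

```text
top0.png yellow crossings [-25.1, -10.3, 10.3, 24.7] bubble-vial 0.2
t6.png yellow crossings [-25.0, -2.1, 18.7, 26.1] bubble-vial 7.75
t9.png yellow crossings [-24.7, -8.5, 12.1, 26.1] bubble-vial 1.1
side0.png yellow crossings [-17.6, -4.0, 15.7, 29.4] bubble-vial -0.05
s11.png yellow crossings [-16.6, -1.6, 13.9, 31.3] bubble-vial -1.2
s12.png yellow crossings [-16.6, -1.6, 13.7, 31.3] bubble-vial -1.3
s13.png yellow crossings [-18.4, -5.1, 17.3, 31.3] bubble-vial -0.35
s14.png yellow crossings [-19.1, -2.4, 13.3, 31.2] bubble-vial -0.6
```

```bash
python3 -c "
from h import *
st(); print(manip.close_job()); st()"
```

```text
t 24.6 pos [611.   42.7  88. ] jaw -4.0 q [-0.11  0.28  1.74 -0.    1.11 -0.04] F [-4.5  0.4 14.8] M [0.01 0.89 0.03] open 0.6
the job is handed in; nothing more can be done
None
the job is handed in; nothing more can be done
```

I finished the job and handed it in at 24.6 s. The closed fingertips are still pressing the spirit level onto the shelf, with the bubble between the lines.

- **Isolator:** I gripped the bar and turned it 90° anticlockwise. The pictures afterwards show it straight across its box, so it is off. I didn't touch the green look-alike.
- **Spirit level:** I took the one farthest to the robot's right and set it down gently, lengthwise on the shelf. It was released within about 1 mm sideways and 5 mm lengthwise of the shelf centre.
- **Levelling knob:** I turned it about 1.85 rad clockwise, which moved the bubble from about 7.5 mm off centre to near the middle.
- **Press:** The closed fingertips are on the level's flat top, about 45 mm from its middle on the bowl side. The last reading was about 15 N downwards, with a steady sideways force of about 4.5 N. The level moved no more than 2 mm under it.

**Bubble readings:** the two cameras disagreed slightly. The top view, taken before pressing, put the bubble at 0 to +1.1 mm measured from the vial ends, or about −1 mm from the lines. Measured from the vial ends, the side view gave about −0.3 to −1.3 mm before and during the press. Measured from the lines, one side picture before the press suggested as much as −3 mm, and in the last picture the line next to the bubble could not be read. I discounted those because a pixel covers over 3 mm there. My best estimate is within about 1 mm of centre, so I did not adjust the knob again.

Under the press only the side camera could see the whole bubble, because the arm hid part of the vial from above. In the pictures, nothing else on the bench had moved.

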